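Load a spacer and two bushings into the sloping tube magazine

TASK

Slide the loading stand's gate fully open by its knob, then load the tube magazine: roll the short spacer off its deck into the slot first, so that it lies at the bottom of the tube, then both long bushings, so that all three lie end to end. Push the parts over the deck instead of lifting them, leave the hexagonal piece in its place, and leave the gate open.

Things in the scene. Friction and masses are not known exactly. Their poses are not given: they have to be found in the camera images.
- stand: the loading stand, fixed: two level aluminium decks, tops 123 mm above the bench, 190 mm long (stand x -140 to +50 mm), each from 16 to 135 mm to one side (stand +y and -y) of a slot 32 mm wide along the stand's x at y = 0. Origin on the bench; z up. A 10 mm rim runs along the outer edges. The parts lie along x in a nest on each deck, y = +62 or -62 mm, between two rails 1.5 mm high.
- tube: the slot's floor and the clear square tube into which it leads (the tube has a lengthwise gap in its top). Origin at the closed lower end, on the floor, 150 mm to the stand's +x and 18 mm above the bench; x points up the floor, which rises 21 degrees towards the stand's -x, z square to it. Tube 32 mm wide inside, 122 mm long. A part pushed off a deck's inner edge drops in and slides down.
- gate (a joint): how far the slide gate is open, m: 0 closed (a steel blade bars the slot above the tube), 0.04 fully open. It slides level to the stand's +y with about 2 N of friction and stays where it is left; it starts 0 to 8 mm open.
- gate_knob (a point): centre of the top of the gate's upright black knob on the +y deck, 28 mm to the stand's +x of its origin and 72 mm to +y when closed, 112 mm when open. Top 50 mm above the deck; 18 mm in diameter over the upper 28 mm, a 10 mm steel stem and a low flat bar below.
- spacer_mid (a point): the short spacer: plain aluminium cylinder 28 mm in diameter, 30 mm long, lying in a nest along the stand's x. Ground smooth, it slides and rolls easily. The point is its centre, 14 mm above the deck at the start; its x is the cylinder's axis.
- bush_a_mid (a point): one of two equal long bushings: plain aluminium cylinder 28 mm in diameter, 42 mm long, lying in a nest along the stand's x. Ground smooth, it slides and rolls easily. The point is its centre, 14 mm above the deck at the start; its x is the cylinder's axis. Push it at mid-length and slowly (60 mm/s or less) so that it stays square to the slot's sides.
- bush_b_mid (a point): the other long bushing, equal to the first: 28 mm in diameter, 42 mm long. The point is its centre, 14 mm above the deck at the start; its x is the cylinder's axis.
- nut_mid (a point): a hexagonal piece that does not belong in the magazine: aluminium, 28 mm across flats, 34 mm long, lying in a nest on one of the decks. The point is its centre, 14 mm above the deck.
There are look-alikes about, which are no part of the job. What is shaped like the part that bears bush_a_mid but blue is not meant.

How it is judged (in metres and radians):
On the way, in this order (a step that is already met when the one before it is completed fails the run):
1. the gate is slid fully open (at least 36 mm) (value of joint gate above 0.036 m), for 0.2 s.
2. the spacer lies at the bottom of the tube (x of spacer_mid in the frame of tube between 0.01 and 0.02 m and y of spacer_mid in the frame of tube between -0.006 and 0.006 m and z of spacer_mid in the frame of tube between 0.009 and 0.019 m and angle between the x axis of spacer_mid and the x axis of tube, either way round below 0.2 rad), for 0.2 s.
3. a bushing lies against the spacer (((x of bush_a_mid in the frame of tube between 0.045 and 0.058 m and y of bush_a_mid in the frame of tube between -0.006 and 0.006 m and z of bush_a_mid in the frame of tube between 0.009 and 0.019 m and angle between the x axis of bush_a_mid and the x axis of tube, either way round below 0.2 rad) or (x of bush_b_mid in the frame of tube between 0.045 and 0.058 m and y of bush_b_mid in the frame of tube between -0.006 and 0.006 m and z of bush_b_mid in the frame of tube between 0.009 and 0.019 m and angle between the x axis of bush_b_mid and the x axis of tube, either way round below 0.2 rad))), for 0.2 s.
At the end, for the whole second after the job is handed in: The gate is open by at least 36 mm; the spacer lies at the bottom of the tube (its centre 10 to 20 mm from the closed end) and both bushings lie end to end behind it in either order (centres 45 to 100 mm from the closed end), all lying along the tube within 0.2 rad, on its floor, at rest (all of step 2 and value of joint gate above 0.036 m and x of bush_a_mid in the frame of tube between 0.045 and 0.1 m and y of bush_a_mid in the frame of tube between -0.006 and 0.006 m and z of bush_a_mid in the frame of tube between 0.009 and 0.019 m and angle between the x axis of each of bush_a_mid, bush_b_mid and the x axis of tube, either way round below 0.2 rad and x of bush_b_mid in the frame of tube between 0.045 and 0.1 m and y of bush_b_mid in the frame of tube between -0.006 and 0.006 m and z of bush_b_mid in the frame of tube between 0.009 and 0.019 m and linear speed of each of spacer, bush_a, bush_b below 0.01 m/s); the robot touches nothing.
It fails at once if a part is lifted more than 25 mm off the deck (height (world z) of any of spacer_mid, bush_a_mid, bush_b_mid above 0.162 m).
It fails at once if the hexagonal piece is moved by more than 25 mm (distance of nut_mid from where it was at the start of the episode above 0.025 m).
It also fails if it takes over 51 s, if anything falls off the work surface, if the arm or the gripper's body presses on something with over 40 N, if the wrist force passes 120 N, or if a joint passes its speed limit or range.

ROBOT

A 6-joint arm with a two-finger parallel gripper is mounted at the origin on the work surface. World frame = base frame: x ahead of the robot, y to its left, z up, the work surface at z = 0. Lengths are in m, angles in degrees, forces in N, time in s.
With the tool pointing down it reaches from about 0.15 to 0.775 m from the base axis. Payload 6.1 kg.
Tool frame: the origin (TCP) lies at the very end of the fingers, on their centre line; the grasp point (between the pads) lies 19 mm behind it; z points along the fingers, y is the line along which they close (so a half turn about z gives the same grasp; the last joint's range is limited). The gripper opens to 85 mm and grips with 20 to 120 N. Pads are 22 mm wide; open, the fingers measure 114 mm over their backs; the gripper's body (76 mm by 85 mm) begins 54 mm behind the grasp point. The pads swing forward as they close: fully open they stand 13 mm farther back than shut.
Start: joints at [-70.989, 7.208, -2.269, 80.523, 0, 90], TCP at [0.171, -0.496, 0.231] pointing down, gripper open.
Joint ranges: [-155.77, 155.77], [-54.66, 111.73], [-72.52, 77.12], [-102.08, 115.82], [-83.92, 84.16], [-180, 180]. Speed limits (degrees/s): [136.94, 136.94, 172.46, 180, 180, 180].

INTERFACE

Orientations are given as [roll, pitch, yaw] about the fixed x, y, z axes, in that order (R = Rz(yaw) Ry(pitch) Rx(roll)).
In Python, from station import observe, read_camera, finish_job, search_frame, trace, mark_of gives the robot as it stands.
- The arm moves only by the shell command python3 -m handwheel 'ROWS' [FORCE]. ROWS is JSON, a list of rows, each a list of 5 numbers: the opening, from -1 (shut) to 1 (fully open), then the shift along the world's x, y, z in m, then the turn about the world's z in degrees. A call has exactly 10 rows; each row is the pose to reach, as a shift and turn from the pose commanded when the call began; what a row does not reach only later rows make up. A row lasts 1/8 s, in which the tool goes at most 62.5 mm and 10.7 degrees, less where a joint would pass 70% of its speed; a pose out of reach is approached as far as the arm can. A call with a gripper value outside its range is refused whole. The fingers move at their own pace and stop on an object; FORCE is the grip in N (left out, the last holds). Time passes only in rows, so rows that repeat a pose let the fingers close, or fill a call up. It gives the time, the measured TCP pose, the force, the opening and the grip force at its end, in the units of the state.
- observe(): the state, without advancing time (a new reading comes with each control period).
- read_camera(name): name is "scene" or "side" or "wrist"; returns a dict with "pixels" (420x560x3 uint8, red, green, blue), "K" (3x3 intrinsics, pixels), "R" (3x3) and "t" (3): a world point X has camera coordinates R X + t. Camera axes: x right, y down, z forward; pixel columns grow to the right and rows downward; lengths in m; the calibration is good to about 2 mm. The wrist camera is an equidistant fisheye: a pixel r from the principal point sees the ray r / f radians off the axis. A picture is of the moment at which its call begins. There is no depth.
- finish_job(): hands the job in; it is judged then, once.
Trained networks look in a picture, given as the dict that the camera call returned (one of the last four; its "shot" number tells which), for a name from the list of things; names that differ only in an ending like _2 or _b are one class to them, and where a whole thing is asked for, a point or a joint stands for the part that bears it (a point fixed in the world has none). Each returns a list of dicts, best first, with "conf" (0 to 1); they miss things now and then, are a little off and sometimes report something else, mostly with a low value. They report only what shows in the picture. A call takes as long as a camera call. They do not tell look-alikes from the thing itself.
- search_frame(picture, query): "bbox" ([left, top, width, height] in pixels, round what is visible of it).
- trace(picture, query): "region" (420x560 bool, what is visible of it) and "bbox" ([left, top, width, height] in pixels, round what is visible of it).
- mark_of(picture, query): "location" ([column, row] in pixels: a listed point, or the origin of a listed thing).
The state is a dict: "time": time; "joints": joint angles; "qd": joint speeds; "tau": joint torques, N m; "tool_pos": TCP position; "orientation": TCP orientation; "contact_force": force on the tool from outside, world axes, zero at the start; "torque": the same for the moment, N m; "opening": finger opening in m; "finger_force": force on a finger pad.
Only numpy, scipy, OpenCV 4.12 (cv2) and the standard library are available. Lean on these libraries where they do the work, as an engineer would, in place of code of your own. Each camera call takes 0.05 s, during which the arm holds its last target. There are 200 camera calls.

## Working session

There is one attempt and no reset: what is moved stays moved. The work goes in short steps, Python scripts to look and compute and a shell command to move; the robot and the scene stay as the last step left them, time stands still between calls to the robot, and variables do not carry over. Pictures are saved under pics/ and viewed, at most 10 in all, crops included, and the job is handed in when it is done.

```bash
ls; mkdir -p pics; cat > h.py <<'E'
import numpy as np, cv2
from station import *
def ray(p,uv):
    K=np.array(p["K"]);R=np.array(p["R"]);t=np.array(p["t"])
    d=np.linalg.inv(K)@[uv[0],uv[1],1.];return -R.T@t,R.T@d
def atz(p,uv,z):
    c,d=ray(p,uv);return c+d*(z-c[2])/d[2]
def proj(p,X):
    c=np.array(p["R"])@X+np.array(p["t"]);q=np.array(p["K"])@c;return q[:2]/q[2]
E
python3 - <<'E'
from h import *
s=observe();print(s)
for n in("scene","side"):
    p=read_camera(n);cv2.imwrite(f"pics/{n}0.png",p["pixels"][...,::-1])
    print(n,-np.array(p["R"]).T@np.array(p["t"]))
    for q,z in(("stand",0),("tube",.018),("gate_knob",.173),("spacer_mid",.137),("bush_a_mid",.137),("nut_mid",.137)):
        for m in mark_of(p,q)[:5]: print(q,round(m["conf"],2),np.round(m["location"]),np.round(atz(p,m["location"],z),3))
E
```

```text
pics
{'time': 0.0, 'joints': array([-7.09882276e+01,  7.24300229e+00, -2.32751503e+00,  8.05228569e+01,
        1.07028875e-03,  8.99994104e+01]), 'qd': array([ 0.05477418,  0.0367126 , -0.0021785 ,  0.08583862, -0.05622438,
        0.00065456]), 'tau': array([-5.98937622e-04, -4.35917115e+01,  3.52924168e+01,  1.74128293e-02,
       -1.07627047e-04, -9.39998586e-06]), 'tool_pos': array([ 0.17089797, -0.49597571,  0.23050373]), 'orientation': array([-1.79906626e+02, -1.07124813e-03,  1.90123603e+01]), 'contact_force': array([-0.34772598,  0.86793578,  0.39060393]), 'torque': array([-0.05897607,  0.04371357, -0.00735281]), 'finger_force': 0.0, 'opening': 0.08543378434511364}
scene [ 1.05113631 -0.09541842  0.60217682]
stand 0.96 [213. 247.] [ 0.568 -0.054  0.   ]
stand 0.6 [247. 149.] [0.32  0.076 0.   ]
stand 0.34 [254. 185.] [0.436 0.059 0.   ]
tube 0.79 [216. 318.] [ 0.716 -0.08   0.018]
gate_knob 0.61 [256. 184.] [0.613 0.018 0.173]
spacer_mid 0.76 [243. 150.] [0.488 0.03  0.137]
bush_a_mid 0.97 [358. 235.] [0.721 0.136 0.137]
bush_a_mid 0.86 [247. 170.] [0.54  0.023 0.137]
nut_mid 0.87 [170. 154.] [ 0.46  -0.09   0.137]
side [0.3663541  0.5869466  0.50443147]
stand 0.72 [316. 241.] [ 0.567 -0.051  0.   ]
tube 0.61 [250. 209.] [ 0.717 -0.069  0.018]
gate_knob 0.65 [284. 174.] [0.604 0.029 0.173]
spacer_mid 0.93 [360. 213.] [0.477 0.029 0.137]
spacer_mid 0.38 [284. 171.] [ 0.634 -0.041  0.137]
bush_a_mid 0.71 [216. 313.] [0.567 0.296 0.137]
nut_mid 0.58 [385. 177.] [ 0.469 -0.099  0.137]
```

View pics/scene0.png

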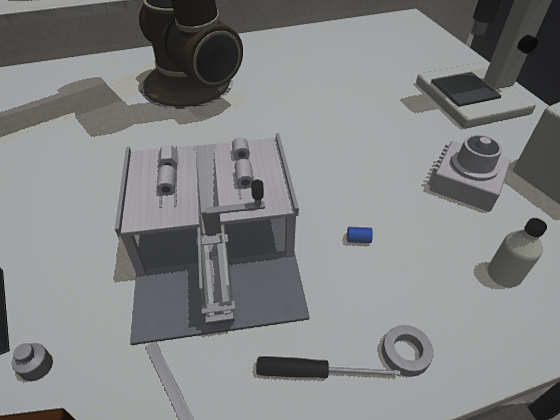

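View pics/side0.png

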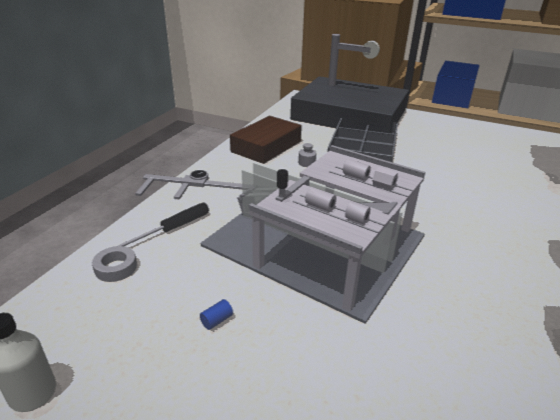

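Both views show the stand. On its +y (left) deck are the spacer, at scene (241,148), and a bushing, at (245,172). On the -y deck are the nut, at (168,154), and a bushing, at (167,180). The knob is at (257,188). The blue piece at (360,235) is the decoy. Next I'll fit the stand pose.

```bash
python3 - <<'E'
from h import *
from scipy.optimize import least_squares
P=[read_camera("scene"),read_camera("side")]
g=lambda p,q:[m for m in mark_of(p,q) if m["conf"]>.25]
# param: x,y,th, gate, xs, xba, xbb, xn
def model(v):
    x,y,th,ga,xs,xa,xb,xn=v
    L={"stand":(0,0,0),"tube":(.15,0,.018),"gate_knob":(.028,.072+ga,.173),"spacer_mid":(xs,.062,.137),"ba":(xa,.062,.137),"bb":(xb,-.062,.137),"nut_mid":(xn,-.062,.137)}
    c,s=np.cos(th),np.sin(th)
    return {k:np.array([x+c*a-s*b,y+s*a+c*b,z]) for k,(a,b,z) in L.items()}
v0=np.array([.568,-.053,-.12,.004,-.09,-.03,-.03,-.09])
M0=model(v0);obs=[]
for i,p in enumerate(P):
    for q in("stand","tube","gate_knob","spacer_mid","bush_a_mid","nut_mid"):
        for m in g(p,q):
            ks=["ba","bb"] if q[0]=="b" else [q]
            for k in ks:
                d=np.linalg.norm(proj(p,M0[k])-m["location"])
                if d<12: obs.append((i,k,m["location"]));print(i,k,round(m["conf"],2),np.round(m["location"],1),round(d,1))
    for m in trace(p,"bush_a_mid"): print("trace",i,m["bbox"],m["conf"])
def f(v):
    M=model(v);return np.concatenate([proj(P[i],M[k])-o for i,k,o in obs]+[[(v[3]-.004)*200]])
r=least_squares(f,v0,loss="soft_l1",f_scale=1.5);print(np.round(r.x,4),np.degrees(r.x[2]))
M=model(r.x)
for i,k,o in obs: print(i,k,np.round(proj(P[i],M[k])-o,1))
print({k:np.round(a,4) for k,a in M.items()})
# overlay
c,s=np.cos(r.x[2]),np.sin(r.x[2]);out=[]
for p,b in zip(P,((110,125,200,200),(235,135,200,150))):
    im=p["pixels"][...,::-1].copy();S=3;im=cv2.resize(im,None,fx=S,fy=S,interpolation=cv2.INTER_CUBIC)
    W=lambda a,b,z:tuple(int(round(u*S)) for u in proj(p,np.array([r.x[0]+c*a-s*b,r.x[1]+s*a+c*b,z])))
    for sg in(1,-1):
        q=[W(a,sg*b,.123) for a,b in((-.14,.016),(.05,.016),(.05,.135),(-.14,.135))]
        cv2.polylines(im,[np.array(q)],True,(0,0,255),1)
    for a in M.values(): cv2.circle(im,tuple(int(u*S) for u in proj(p,a)),3,(0,255,0),-1)
    out.append(im[b[1]*S:(b[1]+b[3])*S,b[0]*S:(b[0]+b[2])*S])
out[1]=cv2.copyMakeBorder(out[1],0,600-450,0,0,cv2.BORDER_CONSTANT)
cv2.imwrite("pics/ov.png",cv2.resize(np.hstack(out),(800,400)) if 0 else out[0]);cv2.imwrite("pics/ov2.png",out[1])
E
```

```text
0 stand 0.8 [215.6 247.2] 1.5
0 tube 0.91 [216.1 318.5] 6.9
0 gate_knob 0.74 [255.6 186.3] 5.7
0 spacer_mid 0.75 [241.8 149. ] 5.5
0 ba 0.88 [243.4 172.6] 2.3
0 nut_mid 0.9 [166.2 158.7] 3.7
trace 0 [235.1, 159.0, 16.6, 28.3] 0.8
trace 0 [347.6, 226.9, 26.7, 15.3] 0.72
1 stand 0.6 [314.4 241.1] 2.2
1 tube 0.76 [251.6 207.1] 1.8
1 gate_knob 0.7 [281.5 171.5] 4.0
1 spacer_mid 0.76 [359.5 213.8] 6.5
1 ba 0.69 [318.8 196.9] 2.1
1 nut_mid 0.9 [384.9 180. ] 4.7
trace 1 [200.1, 299.0, 31.9, 32.4] 0.82
trace 1 [303.7, 186.5, 33.2, 22.8] 0.6
[ 0.5705 -0.0516 -0.1931  0.0042 -0.1059 -0.0363 -0.0289 -0.0922] -11.063359379017644
0 stand [-0.5  0.6]
0 tube [0.6 0. ]
0 gate_knob [ 0.2 -2.1]
0 spacer_mid [-0.6 -1.9]
0 ba [0.8 1.4]
0 nut_mid [ 1.8 -0.7]
1 stand [ 0.4 -1.2]
1 tube [ 0.4 -1.2]
1 gate_knob [-0.1 -2. ]
1 spacer_mid [-0.5 -1. ]
1 ba [0.5 1.2]
1 nut_mid [-0.1 -2. ]
{'stand': array([ 0.5705, -0.0516,  0.    ]), 'tube': array([ 0.7177, -0.0804,  0.018 ]), 'gate_knob': array([0.6126, 0.0177, 0.173 ]), 'spacer_mid': array([0.4784, 0.0295, 0.137 ]), 'ba': array([0.5468, 0.0162, 0.137 ]), 'bb': array([ 0.5303, -0.1069,  0.137 ]), 'nut_mid': array([ 0.4681, -0.0948,  0.137 ])}
```

View pics/ov.png

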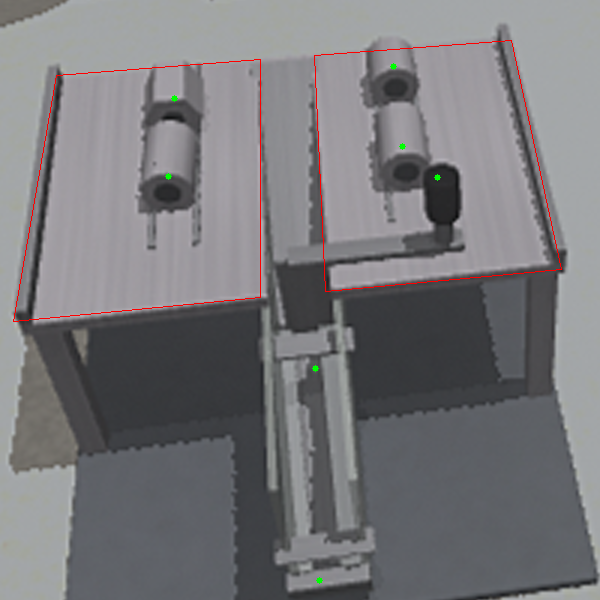

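View pics/ov2.png

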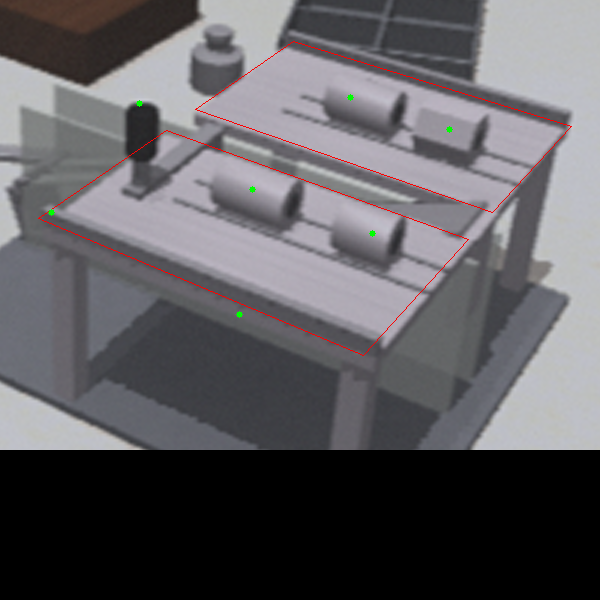

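The overlay fits to within a few mm, but the yaw looks about 1° too large. I'll refine it with a wrist view from above the stand, on the way to the knob.

```bash
python3 -m handwheel '[[-1,0.037,0.044,0.012,6],[-1,0.074,0.088,0.024,12],[-1,0.11,0.132,0.036,18],[-1,0.147,0.176,0.05,24],[-1,0.184,0.22,0.06,30],[-1,0.22,0.264,0.072,36],[-1,0.257,0.31,0.084,42],[-1,0.294,0.354,0.1,48],[-1,0.33,0.4,0.11,54],[-1,0.37,0.445,0.12,60]]' 40
python3 -m handwheel '[[-1,0,0,0,0],[-1,0,0,0,0],[-1,0,0,0,0],[-1,0,0,0,0],[-1,0,0,0,0],[-1,0,0,0,0],[-1,0,0,0,0],[-1,0,0,0,0],[-1,0,0,0,0],[-1,0,0,0,0]]'
cat >> h.py <<'E'
def wproj(p,X):
    c=np.array(p["R"])@X+np.array(p["t"]);K=np.array(p["K"]);r=np.hypot(c[0],c[1]);th=np.arctan2(r,c[2])
    return np.array([K[0,2]+K[0,0]*th*c[0]/r,K[1,2]+K[1,1]*th*c[1]/r])
def watz(p,uv,z):
    K=np.array(p["K"]);a=np.array([(uv[0]-K[0,2])/K[0,0],(uv[1]-K[1,2])/K[1,1]]);th=np.hypot(*a)
    d=np.array([*(a/th*np.sin(th)),np.cos(th)]);R=np.array(p["R"]);c=-R.T@np.array(p["t"]);d=R.T@d
    return c+d*(z-c[2])/d[2]
E
python3 - <<'E'
from h import *
p=read_camera("wrist");im=p["pixels"][...,::-1];cv2.imwrite("pics/w0.png",im)
print(np.array(p["K"])[0],-np.array(p["R"]).T@np.array(p["t"]))
for q,z in(("stand",0),("tube",.018),("gate_knob",.173),("spacer_mid",.137),("bush_a_mid",.137),("nut_mid",.137)):
    for m in mark_of(p,q)[:4]: print(q,round(m["conf"],2),np.round(m["location"],1),np.round(watz(p,m["location"],z),4))
E
```

```text
time: 2.75
tool_pos: [0.5419, -0.0496, 0.3521]
orientation: [179.9, 0.0, 79.2]
contact_force: [0.5, -0.5, 0.1]
opening: -0.0003
finger_force: 0.0
time: 4.0
tool_pos: [0.541, -0.0513, 0.3513]
orientation: [-180.0, 0.0, 79.0]
contact_force: [0.8, -0.5, 0.2]
opening: -0.0002
finger_force: 0.0
[325.1922621    0.         278.75422226] [0.5551745  0.01934979 0.4947714 ]
stand 0.72 [292.9 160.5] [ 0.564  -0.0482  0.    ]
tube 0.91 [393.2 160.6] [ 0.7161 -0.072   0.018 ]
gate_knob 0.59 [333.5 106.3] [0.6103 0.0217 0.173 ]
spacer_mid 0.55 [209.9 126.8] [0.4789 0.0259 0.137 ]
bush_a_mid 0.68 [272.6 122.5] [0.5476 0.016  0.137 ]
nut_mid 0.94 [224.9 226.8] [ 0.4693 -0.0906  0.137 ]
```

View pics/w0.png

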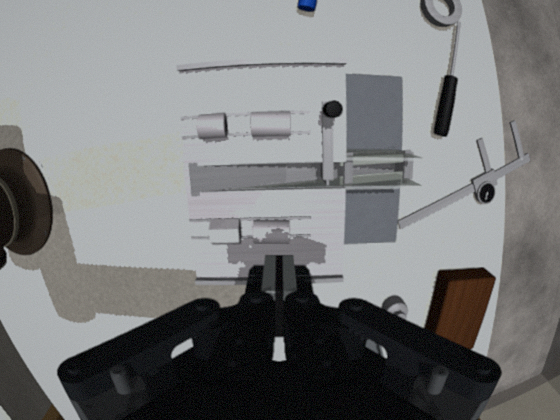

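The wrist view is clear: rim ends at (178,69)/(345,65) and (195,281)/(343,277), knob at (332,109), spacer at (211,125), bushing A at (271,124), bushing B at about (272,230). I'll check the stand yaw from these points.

```bash
python3 - <<'E'
from h import *
p=read_camera("wrist")
for n,uv,z in(("rim+ a",(178,69),.133),("rim+ b",(345,65),.133),("rim- a",(195,281),.133),("rim- b",(343,277),.133),("slot+ a",(191,165),.123),("slot+ b",(322,160),.123),("slot- a",(191,193),.123),("slot- b",(343,188),.123),("knob",(332,109),.173),
 ("spL",(197,126),.137),("spR",(227,125),.137),("bA L",(251,125),.137),("bA R",(291,124),.137),("bB R",(291,230),.137),("nutL",(209,231),.137),("nutR",(240,231),.137)):
    print(n,np.round(watz(p,uv,z),4))
im=p["pixels"][...,::-1][50:300,165:435]
cv2.imwrite("pics/w1.png",cv2.resize(im,None,fx=2.4,fy=2.4,interpolation=cv2.INTER_CUBIC))
E
```

```text
rim+ a [0.4553 0.1002 0.133 ]
rim+ b [0.6387 0.0663 0.133 ]
rim- a [ 0.4109 -0.1566  0.133 ]
rim- b [ 0.5984 -0.186   0.133 ]
slot+ a [ 0.4435 -0.0125  0.123 ]
slot+ b [ 0.595  -0.0369  0.123 ]
slot- a [ 0.435  -0.0455  0.123 ]
slot- b [ 0.6144 -0.0743  0.123 ]
knob [0.6083 0.0193 0.173 ]
spL [0.4647 0.0302 0.137 ]
spR [0.4981 0.0236 0.137 ]
bA L [0.524 0.018 0.137]
bA R [0.5669 0.0106 0.137 ]
bB R [ 0.5448 -0.1091  0.137 ]
nutL [ 0.4491 -0.0922  0.137 ]
nutR [ 0.4858 -0.0991  0.137 ]
```

View pics/w1.png

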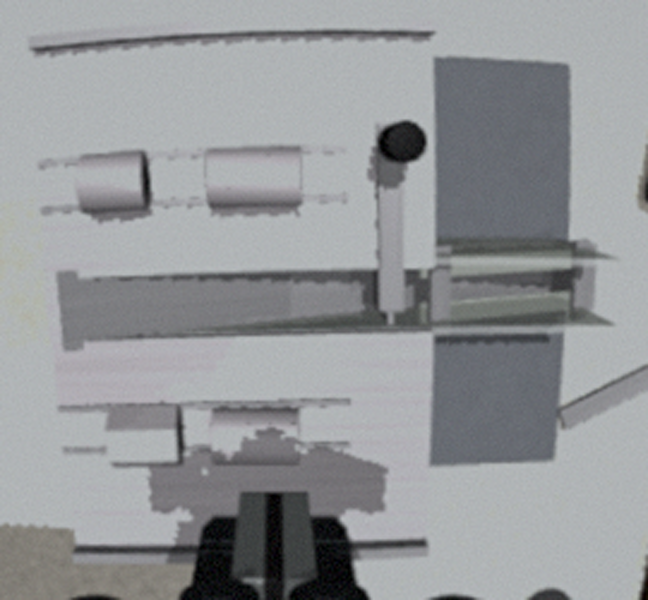

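Stand origin is at about (0.570,-0.051) with yaw -9.4°. In stand x, the spacer is at -100 mm, bushing A at -35, bushing B at -36, the nut at -94, and the gate is about 4 mm open. Now I'll move in beside the knob and push it.

```bash
python3 -m handwheel '[[-1,0.03,0.02,-0.02,1.6],[-1,0.0644,0.0428,-0.05,1.6],[-1,0.0644,0.0428,-0.1,1.6],[-1,0.0644,0.0428,-0.15,1.6],[-1,0.0644,0.0428,-0.18,1.6],[-1,0.0644,0.0428,-0.196,1.6],[-1,0.0644,0.0428,-0.196,1.6],[-1,0.0644,0.0428,-0.196,1.6],[-1,0.0644,0.0428,-0.196,1.6],[-1,0.0644,0.0428,-0.196,1.6]]'
python3 -m handwheel '[[-1,0.0010,0.006,0,0],[-1,0.002,0.012,0,0],[-1,0.003,0.018,0,0],[-1,0.004,0.024,0,0],[-1,0.005,0.03,0,0],[-1,0.006,0.036,0,0],[-1,0.0068,0.041,0,0],[-1,0.0071,0.043,0,0],[-1,0.0071,0.043,0,0],[-1,0.0071,0.043,0,0]]'
python3 - <<'E'
from h import *
for n in("wrist","scene"):
    p=read_camera(n);cv2.imwrite(f"pics/{n}g.png",p["pixels"][...,::-1])
    for m in mark_of(p,"gate_knob")[:2]:
        X=(watz if n=="wrist" else atz)(p,m["location"],.173);d=X-[.570,-.051,0];print(n,m["conf"],m["location"],[.9866*d[0]-.1633*d[1],.1633*d[0]+.9866*d[1]])
E
```

```text
time: 5.65
tool_pos: [0.6059, -0.0086, 0.1563]
orientation: [179.9, -0.0, 80.6]
contact_force: [0.0, -0.4, 0.1]
opening: -0.0
finger_force: 0.0
time: 6.9
tool_pos: [0.6123, 0.0347, 0.155]
orientation: [-180.0, -0.0, 80.6]
contact_force: [-0.3, 0.0, -0.4]
opening: 0.0006
finger_force: 0.0
wrist 0.95 [276.1, 250.6] [np.float64(0.02698247993288696), np.float64(0.10938273609685036)]
scene 0.57 [277.7, 183.1] [np.float64(0.03333188376303063), np.float64(0.10664790972864524)]
```

```bash
python3 -m handwheel '[[-1,0.0001,0.0008,0,0],[-1,0.0002,0.0015,0,0],[-1,0.0003,0.002,0,0],[-1,0.0004,0.0025,0,0],[-1,0.0005,0.003,0,0],[-1,0.0006,0.0035,0,0],[-1,0.0007,0.004,0,0],[-1,0.0007,0.004,0,0],[-1,0.0007,0.004,0,0],[-1,0.0007,0.004,0,0]]'
python3 - <<'E'
from h import *
for n in("wrist",):
    p=read_camera(n);print(observe()["contact_force"])
    for m in mark_of(p,"gate_knob")[:2]:
        X=(watz if n=="wrist" else atz)(p,m["location"],.173);d=X-[.570,-.051,0];print(n,m["conf"],m["location"],[.9866*d[0]-.1633*d[1],.1633*d[0]+.9866*d[1]])
E
```

```text
time: 8.35
tool_pos: [0.6128, 0.0366, 0.1552]
orientation: [-180.0, 0.2, 80.5]
contact_force: [-2.2, -9.2, 0.5]
opening: -0.0002
finger_force: 4.4
[-2.1840617  -9.36373302  0.78114676]
wrist 0.76 [276.9, 249.0] [np.float64(0.027541693142058274), np.float64(0.11207673240346955)]
wrist 0.46 [250.5, 282.5] [np.float64(0.015888722692658945), np.float64(0.09590999415046951)]
```

The gate is against its stop (9 N, knob at y = 112 mm). Next I'll go behind the spacer.

```bash
python3 -m handwheel '[[-1,-0.0016,-0.01,0,0],[-1,-0.0016,-0.01,0.03,0],[-1,-0.0016,-0.01,0.06,0],[-1,-0.04,0.0,0.06,0],[-1,-0.08,0.012,0.06,0],[-1,-0.1259,0.0232,0.06,0],[-1,-0.1259,0.0232,0.06,0],[-1,-0.1259,0.0232,0.02,0],[-1,-0.1259,0.0232,-0.015,0],[-1,-0.1259,0.0232,-0.0245,0]]'
python3 -m handwheel '[[-1,-0.0000,0.0,0,0],[-1,-0.001,-0.006,0,0],[-1,-0.002,-0.012,0,0],[-1,-0.0029,-0.0178,0,0],[-1,-0.0039,-0.0237,0,0],[-1,-0.0049,-0.0296,0,0],[-1,-0.0059,-0.0355,0,0],[-1,-0.0069,-0.0414,0,0],[-1,-0.0078,-0.0474,0,0],[-1,-0.0088,-0.0533,0,0]]'
python3 -m handwheel '[[-1,-0.0010,-0.0059,0,0],[-1,-0.0019,-0.0112,0,0],[-1,-0.0026,-0.0158,0,0],[-1,-0.0026,-0.0158,0,0],[-1,-0.0026,-0.0158,0,0],[-1,-0.0026,-0.0158,0,0],[-1,-0.0016,-0.01,0.01,0],[-1,-0.0016,-0.01,0.03,0],[-1,-0.0016,-0.01,0.06,0],[-1,-0.0016,-0.01,0.09,0]]'
python3 - <<'E'
from h import *
p=read_camera("scene");im=p["pixels"][...,::-1][125:325,110:310]
cv2.imwrite("pics/s1.png",cv2.resize(im,None,fx=3,fy=3,interpolation=cv2.INTER_CUBIC))
for m in mark_of(p,"spacer_mid")[:3]: print(m)
p=read_camera("side");cv2.imwrite("pics/sd1.png",p["pixels"][...,::-1])
for m in mark_of(p,"spacer_mid")[:3]: print(m)
E
```

```text
time: 9.7
tool_pos: [0.4869, 0.0615, 0.1289]
orientation: [-179.8, 0.0, 80.6]
contact_force: [-0.9, -0.2, 0.2]
opening: 0.0002
finger_force: 0.0
time: 10.95
tool_pos: [0.4784, 0.008, 0.1308]
orientation: [-180.0, -0.0, 80.6]
contact_force: [-0.4, -0.5, 0.6]
opening: -0.0002
finger_force: 0.0
time: 12.2
tool_pos: [0.477, -0.0012, 0.2224]
orientation: [180.0, -0.0, 80.6]
contact_force: [-0.0, 0.1, 0.2]
opening: -0.0002
finger_force: 0.0
{'location': [219.0, 308.2], 'conf': 0.59}
```

View pics/s1.png

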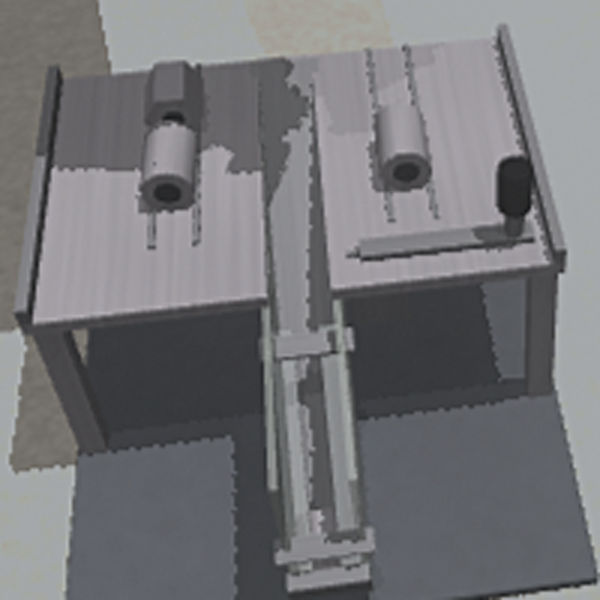

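The scene view shows the spacer gone from its deck and its mark at the foot of the tube (219,308). The gate is open and the bushings and nut are untouched. Bushing A is next.

```bash
python3 -m handwheel '[[-1,0.025,0.018,0,0],[-1,0.05,0.036,0,0],[-1,0.0746,0.0527,0,0],[-1,0.0746,0.0527,0,0],[-1,0.0746,0.0527,-0.03,0],[-1,0.0746,0.0527,-0.06,0],[-1,0.0746,0.0527,-0.08,0],[-1,0.0746,0.0527,-0.09,0],[-1,0.0746,0.0527,-0.09,0],[-1,0.0746,0.0527,-0.09,0]]'
python3 -m handwheel '[[-1,-0.001,-0.006,0,0],[-1,-0.002,-0.012,0,0],[-1,-0.0029,-0.0172,0,0],[-1,-0.0037,-0.0222,0,0],[-1,-0.0046,-0.0272,0,0],[-1,-0.0054,-0.0322,0,0],[-1,-0.0062,-0.0372,0,0],[-1,-0.007,-0.0422,0,0],[-1,-0.0078,-0.0472,0,0],[-1,-0.0087,-0.0522,0,0]]'
python3 -m handwheel '[[-1,-0.0008,-0.005,0,0],[-1,-0.0017,-0.01,0,0],[-1,-0.0025,-0.015,0,0],[-1,-0.0028,-0.0169,0,0],[-1,-0.0028,-0.0169,0,0],[-1,-0.0028,-0.0169,0,0],[-1,-0.0018,-0.011,0.01,0],[-1,-0.0018,-0.011,0.03,0],[-1,-0.0018,-0.011,0.06,0],[-1,-0.0018,-0.011,0.09,0]]'
python3 - <<'E'
from h import *
ps=[read_camera(n) for n in("scene","side","wrist")]
c,s=np.cos(.164),np.sin(.164)
for p,f,n in zip(ps,(proj,proj,wproj),"sdw"):
    for q in("spacer_mid","bush_a_mid"):
        for m in mark_of(p,q)[:4]: print(n,q,m["conf"],m["location"])
    for a in(.015,.051,.093):
        x=.15-a*np.cos(.3665)-.014*0+.014*np.sin(.3665)*-1;z=.018+a*np.sin(.3665)+.013;print("exp",np.round(f(p,np.array([.570+x*c,-.051-x*s,z])),1))
im=ps[0]["pixels"][...,::-1][125:325,110:310]
cv2.imwrite("pics/s2.png",cv2.resize(im,None,fx=3,fy=3,interpolation=cv2.INTER_CUBIC))
E
```

```text
time: 13.65
tool_pos: [0.5518, 0.051, 0.1317]
orientation: [179.9, -0.0, 80.6]
contact_force: [-0.2, 0.1, -0.1]
opening: -0.0001
finger_force: 0.0
time: 14.9
tool_pos: [0.5428, -0.0015, 0.1308]
orientation: [-180.0, 0.0, 80.6]
contact_force: [-0.3, -0.1, 0.1]
opening: 0.0001
finger_force: 0.0
time: 16.15
tool_pos: [0.541, -0.0116, 0.2224]
orientation: [180.0, -0.0, 80.6]
contact_force: [0.3, 0.7, 0.1]
opening: 0.0001
finger_force: 0.0
s spacer_mid 0.4 [218.3, 308.3]
s bush_a_mid 0.79 [359.8, 233.7]
s bush_a_mid 0.69 [218.6, 281.0]
exp [217.9 300.4]
exp [215.7 277.1]
exp [213.3 251.1]
d bush_a_mid 0.6 [217.8, 314.0]
d bush_a_mid 0.17 [314.4, 242.6]
exp [258.4 202.2]
exp [272.5 202. ]
exp [290.  201.7]
w spacer_mid 0.37 [427.8, 220.4]
w bush_a_mid 0.57 [408.6, 224.2]
exp [420.4 218.7]
exp [397.8 222.4]
exp [367.3 227.3]
```

View pics/s2.png

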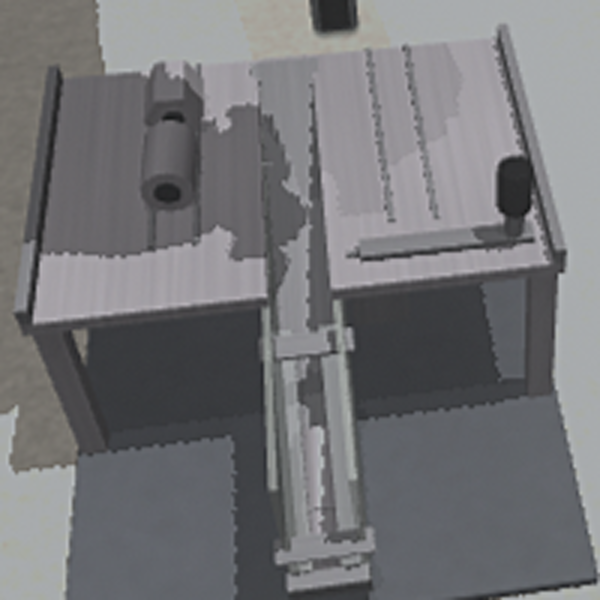

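Bushing A lies behind the spacer in the tube: marks are at (218,281) and (218,308), and the +y deck is empty. Bushing B is next, pushed from the -y side.

```bash
python3 -m handwheel '[[-1,-0.008,-0.045,0,0],[-1,-0.016,-0.09,0,0],[-1,-0.0235,-0.13,0,0],[-1,-0.0235,-0.13,0,0],[-1,-0.0235,-0.13,-0.03,0],[-1,-0.0235,-0.13,-0.06,0],[-1,-0.0235,-0.13,-0.08,0],[-1,-0.0235,-0.13,-0.09,0],[-1,-0.0235,-0.13,-0.09,0],[-1,-0.0235,-0.13,-0.09,0]]'
python3 -m handwheel '[[-1,0.001,0.006,0,0],[-1,0.002,0.012,0,0],[-1,0.0029,0.0172,0,0],[-1,0.0037,0.0222,0,0],[-1,0.0046,0.0272,0,0],[-1,0.0054,0.0322,0,0],[-1,0.0062,0.0372,0,0],[-1,0.007,0.0422,0,0],[-1,0.0078,0.0472,0,0],[-1,0.0087,0.0522,0,0]]'
python3 -m handwheel '[[-1,0.0008,0.005,0,0],[-1,0.0017,0.01,0,0],[-1,0.0025,0.015,0,0],[-1,0.0028,0.0169,0,0],[-1,0.0028,0.0169,0,0],[-1,0.0028,0.0169,0,0],[-1,0.0018,0.011,0.01,0],[-1,0.0018,0.011,0.03,0],[-1,0.0018,0.011,0.06,0],[-1,0.0018,0.011,0.12,0]]'
python3 - <<'E'
from h import *
for n in("scene","wrist"):
    p=read_camera(n)
    for q in("spacer_mid","bush_a_mid","nut_mid","gate_knob"):
        for m in mark_of(p,q)[:4]: print(n,q,m["conf"],m["location"])
    if n=="scene":
        im=p["pixels"][...,::-1][125:325,110:310]
        cv2.imwrite("pics/s3.png",cv2.resize(im,None,fx=3,fy=3,interpolation=cv2.INTER_CUBIC))
E
```

```text
time: 17.85
tool_pos: [0.5181, -0.142, 0.1317]
orientation: [179.9, 0.0, 80.6]
contact_force: [0.2, 0.1, 0.1]
opening: -0.0001
finger_force: 0.0
time: 19.1
tool_pos: [0.5263, -0.0896, 0.1308]
orientation: [180.0, -0.0, 80.6]
contact_force: [0.1, -0.1, 0.7]
opening: -0.0004
finger_force: 0.0
time: 20.35
tool_pos: [0.5267, -0.0793, 0.2506]
orientation: [-179.8, 0.0, 80.6]
contact_force: [0.6, -0.0, 0.1]
opening: -0.0002
finger_force: 0.0
scene spacer_mid 0.43 [218.8, 306.7]
scene spacer_mid 0.31 [218.1, 247.1]
scene bush_a_mid 0.74 [215.9, 279.6]
scene bush_a_mid 0.67 [360.6, 236.6]
scene nut_mid 0.63 [167.2, 157.6]
wrist spacer_mid 0.63 [428.5, 159.0]
wrist bush_a_mid 0.56 [408.6, 155.8]
wrist nut_mid 0.74 [213.3, 235.5]
wrist gate_knob 0.83 [368.1, 18.0]
```

View pics/s3.png

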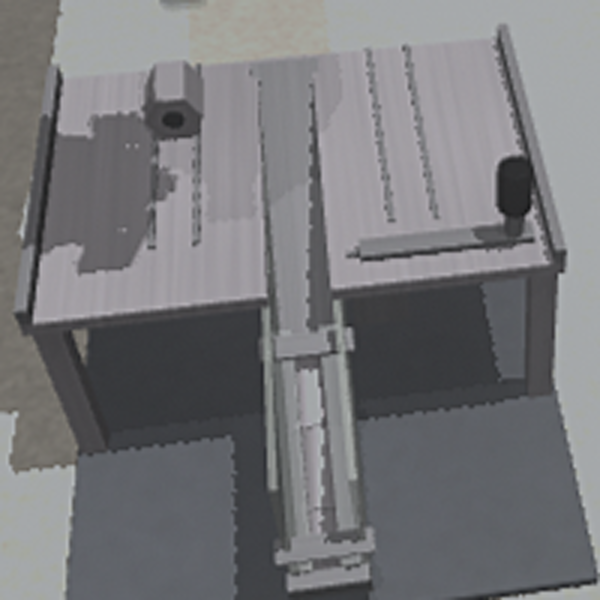

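All three parts show in the tube, the nut is in place and the gate is open. Before handing in, I'll compare the seam rows (crop ~365, ~425) with the expected ones.

```bash
python3 - <<'E'
from h import *
p=read_camera("scene");S,C=np.sin(.3665),np.cos(.3665)
for a in(.03,.072,.114):
    x=.15-a*C+.028*S;z=.018+a*S+.028*C
    print(a,(proj(p,np.array([.570+x*.9866,-.051-x*.1633,z]))-[110,125])*3)
print(observe()["contact_force"])
E
```

```text
0.03 [320.12216404 508.1722698 ]
0.072 [312.4679002  425.51715682]
0.114 [305.17825032 346.7993537 ]
[-0.1774446   0.33189665  0.04731534]
```

```bash
python3 -c "
from station import *
print(finish_job())"
```

```text
the job is handed in; nothing more can be done
None
```

The job is handed in, though no verdict came back: the last pictures show the gate open at its stop, the spacer at the bottom of the tube with both bushings end to end behind it, and the hexagonal piece still in its nest.

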